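Fold out the leaf of a potting stand on a balcony bench

ROBOT

A 6-joint arm with a two-finger parallel gripper is mounted at the origin on the work surface. World frame = base frame: x ahead of the robot, y to its left, z up, the work surface at z = 0. Lengths are in m, angles in rad, forces in N, time in s.
With the tool pointing down it reaches from about 0.425 to 1.125 m from the base axis. Payload 14.9 kg.
Tool frame: the origin (TCP) lies at the very end of the fingers, on their centre line; the grasp point (between the pads) lies 19 mm behind it; y points along the fingers, x is the direction in which the jaws open and shut, and the axes are right-handed (so a half turn about y gives the same grasp; the last joint's range is limited). The gripper opens to 91 mm and grips with 3 to 60 N. Pads are 32 mm wide; open, the fingers measure 118 mm over their backs; the gripper's body (76 mm by 178 mm) begins 60 mm behind the grasp point.
Start: joints at [-0.033, 0.379, 1.734, -0, 1.028, -0.033], TCP at [0.7, -0, 0.214] pointing down, gripper open.
Joint ranges: [-2.77, 2.77], [-0.74, 2.19], [0, 2.66], [-1.06, 4.2], [0.31, 2.87], [-3.08, 3.08]. Speed limits (rad/s): [1.89, 1.89, 2.39, 3.14, 3.14, 3.14].

INTERFACE

Orientations are given as a unit quaternion [x, y, z, w].
In Python, from rig import readout, camera, get_calibration, workorder gives the robot as it stands. The module is installed in compiled form; this text tells all that it offers.
- The arm moves only by the tool carry_out, never from a script. Its argument "deltas" is a list of rows, each a list of 5 numbers: the opening, from -1 (shut) to 1 (fully open), then the shift along the tool's x, y, z in units of 0.1 m (1.0 is 0.1 m), then the turn about the tool's y in units of 90 degrees (1.0 is 90 degrees). A call has 1 to 5 rows; each row shifts and turns the commanded pose from where the row before left it, along the tool's axes as they then stand; what a row does not reach is not made up. A row lasts 1/10 s, in which the tool goes at most 50 mm and 8.59 degrees, less where a joint would pass 70% of its speed; a pose out of reach is approached as far as the arm can. A call with a number of a shift or a turn outside -1 to 1 is refused whole. A call with a gripper value outside its range is refused whole. The fingers move at their own pace and stop on an object; "grip_force" is the grip in N (left out, the last holds). Time passes only in rows, so rows that do not move let the fingers close. It gives the time, the measured TCP pose, the force and the opening at its end, in the units of the state.
- readout.state(): the state, without advancing time (a new reading comes with each control period).
- camera(name): name is "scene" or "side" or "wrist"; returns the picture (480x640x3 uint8, red, green, blue); there is no depth.
- get_calibration(name): a dict with "vertical_fov" (degrees; the focal length in pixels is half the picture's height over the tangent of half this angle, whatever the lens; pixels are square), "cx", "cy" (the principal point, pixels), "rvec" (rotation vector, rad) and "tvec" (3), from world to camera coordinates, as OpenCV has them. Camera axes: x right, y down, z forward; pixel columns grow to the right and rows downward; lengths in m; the calibration is good to about 2 mm. A picture is of the moment at which its call begins: read the wrist's pose just before it. get_calibration takes no time and is no camera call; for the wrist camera it gives the pose at the moment of the call.
- workorder.job_done(): hands the job in, once; it reports no verdict.
The state is a dict: "clock": time; "joints": joint angles; "qvel": joint speeds; "effort": joint torques, N m; "eef_pos": TCP position; "ee_rot": TCP orientation; "ft_force": force on the tool from outside, world axes, zero at the start; "wrist_torque": the same for the moment, N m; "gripper_width": finger opening in m.
Only numpy, scipy, OpenCV 4.12 (cv2) and the standard library are available. Lean on these libraries where they do the work, as an engineer would, in place of code of your own. Each camera call takes 0.05 s, during which the arm holds its last target.

TASK

Make room and fold out the potting stand: first slide the brown moss pot along the bench, clear of the place where the stand's hinged leaf will come down, then swing the leaf up by its overhanging edge, over its spine, and lay it gently down flat on the other side, level with the fixed half. Do it all by pushing with the fingertips or the outside of the fingers: grip nothing, do not force anything, and keep the freshly planted pot upright and on the bench. Leave the other things on the bench where they are.

Things in the scene. Friction and masses are not known exactly. Their poses are not given: they have to be found in the camera images.
- stand: Low potting stand of birch plywood with grey-green faces, screwed to the bench. Origin on the bench top under the middle of the spine (hinge line); x runs along the spine, y points to the open side where the leaf must come down, z up. Fixed half: 220 mm along x, y = -136 to -1 mm, top at 40 mm. A hinged leaf starts folded over onto it; folded out, the leaf covers x = -110 to 110 mm, y = 0 to 165 mm, its top at 40 mm.
- spine (a point): Middle of the spine: the hinge axis, parallel to the stand's x axis, 40 mm above the bench.
- leaf_lip (a point): Mid-point of the leaf's free edge, on its work face (the underside while folded), 165 mm from the hinge axis; moves with the leaf. Leaf: 9 mm plywood, 220 mm long. Folded, it lies at 40 to 49 mm and its edge overhangs the fixed half by 29 mm: a fingertip fits under this lip from the -y side. A foot rail 18 mm wide, 31 mm high, stands on the folded leaf along that edge (top at 80 mm).
- landing (a point): Centre of the leaf's landing place on the bench (82 mm from the spine); fixed to the stand.
- leaf (a joint): Angle of the leaf in rad: 0 = folded on the fixed half (it may start up to 0.12 open), 1.571 = upright, 3.142 = lying flat on the other side, on its foot rail. Two friction hinges hold it at any angle; swinging it at the edge takes about 4 N; it weighs 0.27 kg.
- pot: Round brown glazed pot with soil and moss, 92 mm across at the rim (74 mm at the foot), 58 mm high (moss to 66 mm), about 0.55 kg. Origin at the centre of its foot, z up. It stands loose on the bench within the leaf's landing place, 93 to 120 mm from the spine.
- root_hook: Stainless root hook with a wooden handle, 200 mm long, 15 mm high, lying loose between the stand and the things at the left. Origin under its mid-length, x towards the hook. Leave alone.
- tweezers: Bamboo tweezers, 160 mm long, 11 mm high, lying loose beyond the far end of the stand. Origin near mid-length, x along them. Leave alone.
- acrylic_case: Clear acrylic lidded case with moss cuttings, 146 x 226 x 90 mm, standing loose at the left. Origin under its centre. Leave alone.
- sprayer: Pale green spray bottle, 72 mm across, 155 mm high, standing loose at the left. Origin under its centre. Leave alone.
- stick_cup: Blue cup of bamboo sticks, 72 mm across, 190 mm high, on the far part of the bench. Origin under its centre. Leave alone.
- clay_pots: Three nested clay pots, 92 mm across, 108 mm high, on the far part of the bench. Origin under their centre. Leave alone.
- wire_spool: Spool of brown training wire lying flat, 84 mm across, 40 mm high, on the far part of the bench. Origin under its centre. Leave alone.

How it is judged:
By the outcome, as a careful person would: the job done as asked, in the order asked, and still so for the second after the job is handed in, with the robot touching nothing.
It also fails if it takes over 64 s, if anything falls off the work surface, if the arm or the gripper's body presses on something with over 40 N, if the wrist force passes 120 N, or if a joint passes its speed limit or range.

## Working session

There is one attempt and no reset: what is moved stays moved. The work goes in short steps, Python scripts to look and compute and a tool call to move; the robot and the scene stay as the last step left them, time stands still between calls to the robot, and variables do not carry over. Pictures are saved under pics/ and viewed, and the job is handed in when it is done.

Besides the shell and the picture viewer there is one more tool, called in YAML: its name, and indented under it one key for each argument. carry_out: Moves the arm, as the interface text tells. Shifts and turns lie within -1 to 1; 1 stands for 0.1 m of shift or 90 degrees of turn. Its arguments: {"type":"object","properties":{"deltas":{"type":"array"},"grip_force":{"type":"number"}},"required":["deltas"]}

```bash
mkdir -p pics
cat > h.py <<'E'
import numpy as np, cv2
from rig import readout, camera, get_calibration, workorder
def K(c):
    f=240/np.tan(np.radians(c["vertical_fov"])/2); return np.array([[f,0,c["cx"]],[0,f,c["cy"]],[0,0,1.]])
def snap(name,fn):
    c=get_calibration(name); im=camera(name); cv2.imwrite("pics/"+fn,cv2.cvtColor(im,cv2.COLOR_RGB2BGR)); return c,im
def proj(c,P):
    return cv2.projectPoints(np.array(P,float).reshape(-1,3),np.array(c["rvec"],float),np.array(c["tvec"],float),K(c),None)[0].reshape(-1,2)
def ray(c,uv,z):
    R=cv2.Rodrigues(np.array(c["rvec"],float))[0]; t=np.array(c["tvec"],float).reshape(3)
    o=-R.T@t; d=R.T@np.linalg.inv(K(c))@np.array([uv[0],uv[1],1.]); return o+d*(z-o[2])/d[2]
E
python3 - <<'E'
from h import *
import json
for n in ["scene","side","wrist"]:
    c,im=snap(n,n+"0.png"); print(n,c)
print(readout.state())
E
```

```text
scene {'vertical_fov': 43.756679489035584, 'cx': 321.69868531183994, 'cy': 246.09664907733182, 'rvec': array([ 1.07303487,  2.65210925, -0.73424155]), 'tvec': array([ 0.31797083, -0.40208172,  1.71295625])}
side {'vertical_fov': 52.22070305429398, 'cx': 318.0890519837701, 'cy': 243.21852017468916, 'rvec': array([ 0.40802352, -2.66585958,  1.35514518]), 'tvec': array([0.59373783, 0.09119765, 1.29661519])}
wrist {'vertical_fov': 70.8255905074026, 'cx': 319.7887521065238, 'cy': 235.18105909895428, 'rvec': array([-2.85207869e+00, -9.62906519e-04,  1.56124517e-03]), 'tvec': array([-0.69987961, -0.03275903,  0.39193766])}
{'clock': 0.15, 'joints': array([-3.33252499e-02,  3.79266001e-01,  1.73461971e+00,  5.17487128e-06,
        1.02851828e+00, -3.33146153e-02]), 'qvel': array([ 0.00100411, -0.00192718,  0.00068115,  0.00167992,  0.00075996,
        0.00073086]), 'effort': array([-6.05650021e-04, -7.64114213e+01, -4.34656477e+01,  6.51094434e-02,
        4.09642188e-02, -4.73684588e-05]), 'eef_pos': array([ 6.99711282e-01, -1.25531711e-05,  2.13467727e-01]), 'ee_rot': array([-7.07095601e-01,  2.91344152e-04,  2.81934665e-04,  7.07117845e-01]), 'ft_force': array([0.20789017, 0.2576789 , 0.23866772]), 'wrist_torque': array([ 0.04573714, -0.01538452, -0.0840916 ]), 'gripper_width': 0.0911561558419831}
```

View pics/scene0.png

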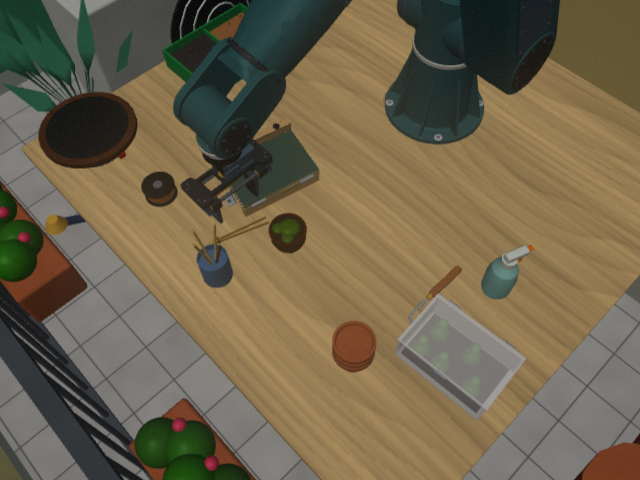

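View pics/side0.png

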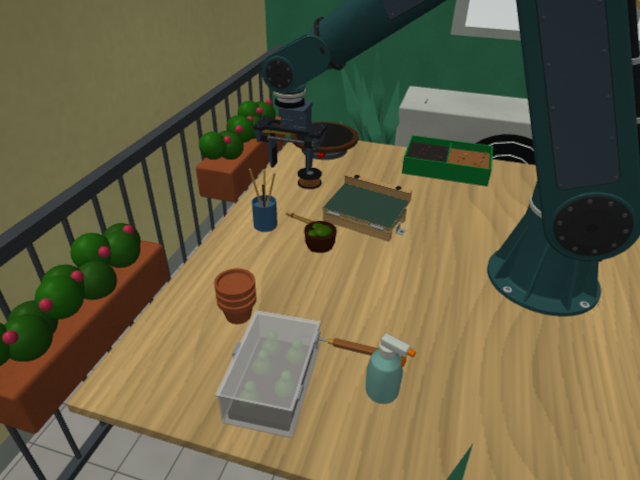

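View pics/wrist0.png

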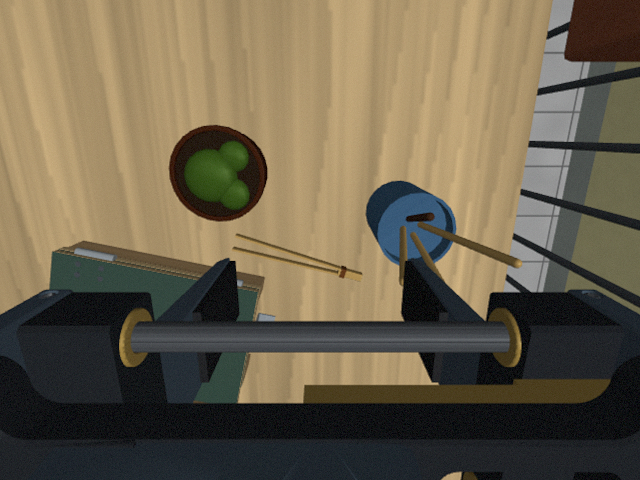

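Run:
```python
from h import *
im=cv2.imread("pics/scene0.png"); c=im[115:265,180:330]; cv2.imwrite("pics/s_c.png",cv2.resize(c,None,fx=4,fy=4,interpolation=2))
im=cv2.imread("pics/side0.png"); c=im[170:260,280:420]; cv2.imwrite("pics/d_c.png",cv2.resize(c,None,fx=5,fy=5,interpolation=2))
```

```text
(no output)
```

View pics/s_c.png

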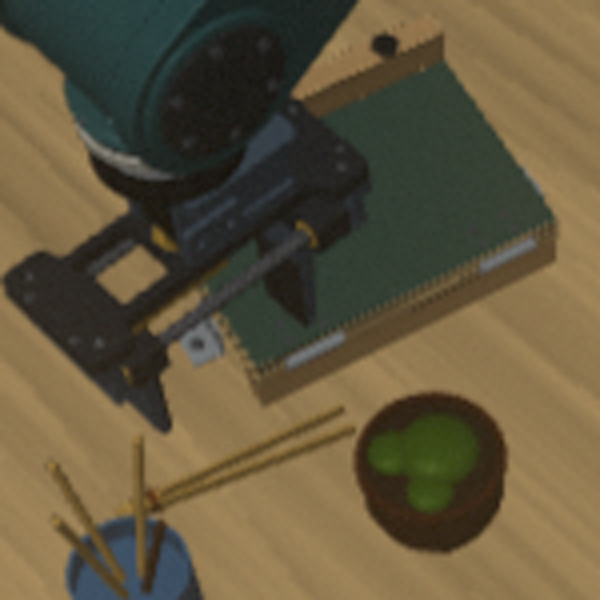

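View pics/d_c.png

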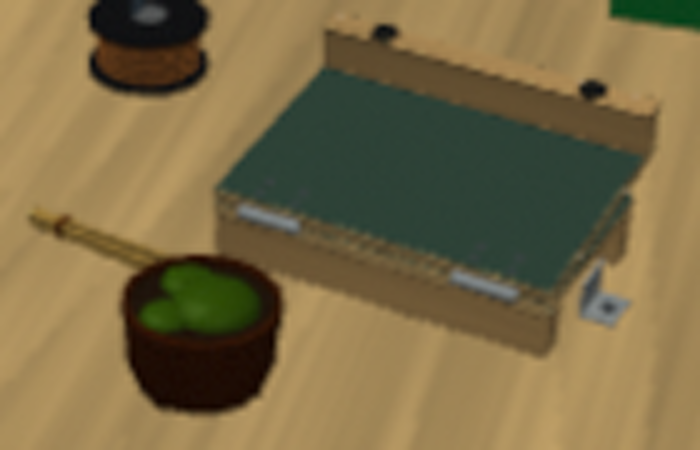

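Run:
```python
from h import *
from scipy.optimize import least_squares
cs=get_calibration("scene"); cd=get_calibration("side")
S=lambda u,v:(180+u/4,115+v/4); D=lambda u,v:(280+u/5,170+v/5)
obs=[(cd,D(217,248),(110,-1,0),0),(cd,D(548,355),(-110,-1,0),0),(cs,S(263,403),(110,-1,0),0),(cs,S(555,262),(-110,-1,0),0),
(cd,D(328,34),(110,-147,40),1),(cd,D(654,112),(-110,-147,40),1),(cd,D(328,70),(110,-147,9),1),(cd,D(643,155),(-110,-147,9),1),
(cs,S(443,38),(-110,-147,40),1),(cs,S(443,62),(-110,-147,9),1)]
def W(p,q,l):
    x,y,a,t=p; X,Y,Z=np.array(q)/1000.
    if l: Y,Z=Y*np.cos(t)+Z*np.sin(t), -Y*np.sin(t)+Z*np.cos(t)+.04
    return [x+X*np.cos(a)-Y*np.sin(a),y+X*np.sin(a)+Y*np.cos(a),Z]
f=lambda p:np.concatenate([proj(c,W(p,q,l))[0]-uv for c,uv,q,l in obs])
r=least_squares(f,[.6,0,0,0]); print(r.x,np.round(r.fun.reshape(-1,2),1))
p=r.x
cw=get_calibration("wrist")
pot=ray(cw,(218,172),.058); print("pot wrist",pot)
print("pot scene",ray(cs,S(431,445),.058), "side",ray(cd,D(203,303),.058))
a=p[2]; R=np.array([[np.cos(a),np.sin(a)],[-np.sin(a),np.cos(a)]])
def st(P): return np.round(R@(np.array(P)[:2]-p[:2]),3)
print("pot st",st(pot))
for n,uv,z in [("clay",(354,334),.108),("cup",(214,280),.0),("hook tip",(412,315),0),("hook handle",(458,268),.007),("casecorner",(438,297),.09),("casec2",(398,348),.09),("case3",(523,358),.09),("case4",(480,413),.09),("tw1",S(345,408),.0),("tw2",S(355,430),0),("tw end",S(130,505),.0),("sprayer",(497,290),0),("spool",(159,183),.04)]:
    P=ray(cs,uv,z); print(n,np.round(P[:2],3),st(P))
```

```text
[ 0.52400708 -0.05893482 -0.2192066   0.05017645] [[-0.5  0.5]
 [-0.4  0.5]
 [-0.5  1. ]
 [ 0.3 -0.3]
 [-0.1 -1.2]
 [ 0.   1.3]
 [-0.3 -0. ]
 [ 1.1  1.3]
 [-0.6 -1.7]
 [-0.2 -0.2]]
pot wrist [0.60274591 0.04657729 0.058     ]
pot scene [0.5952562  0.04313877 0.058     ] side [0.59823731 0.05312486 0.058     ]
pot st [0.054 0.12 ]
clay [0.695 0.362] [0.075 0.448]
cup [0.802 0.003] [0.258 0.121]
hook tip [0.531 0.394] [-0.092  0.444]
hook handle [0.363 0.391] [-0.255  0.404]
casecorner [0.496 0.425] [-0.133  0.466]
casec2 [0.645 0.443] [0.009 0.517]
case3 [0.477 0.637] [-0.197  0.669]
case4 [0.63  0.647] [-0.05   0.712]
tw1 [ 0.593 -0.046] [0.065 0.028]
tw2 [ 0.6   -0.029] [0.067 0.046]
tw end [ 0.737 -0.085] [0.214 0.021]
sprayer [0.339 0.491] [-0.3    0.496]
spool [ 0.736 -0.295] [ 0.259 -0.184]
```

```bash
cat >> h.py <<'E'
p=np.array([.5240,-.0589,-.2192,.05])
def W(q,t=None,p=p):
    x,y,a=p[:3]; X,Y,Z=np.array(q)/1000.
    if t is not None: Y,Z=Y*np.cos(t)+Z*np.sin(t), -Y*np.sin(t)+Z*np.cos(t)+.04
    return np.array([x+X*np.cos(a)-Y*np.sin(a),y+X*np.sin(a)+Y*np.cos(a),Z])
def st(P):
    a=p[2]; R=np.array([[np.cos(a),np.sin(a)],[-np.sin(a),np.cos(a)]]); return np.round(1000*R@(np.array(P)[:2]-p[:2]),1)
def overlay(c,im,t,pot=None):
    im=cv2.cvtColor(im,cv2.COLOR_RGB2BGR).copy()
    def L(P,col): cv2.polylines(im,[np.round(proj(c,P)*8).astype(int)],True,col,1,cv2.LINE_AA,3)
    B=lambda y,z:[(110,y,z),(-110,y,z)]
    L([W(q) for q in [(110,-1,0),(-110,-1,0),(-110,-136,0),(110,-136,0)]],(0,0,255))
    L([W(q,t) for q in [(110,0,9),(-110,0,9),(-110,-165,9),(110,-165,9)]],(255,255,0))
    L([W(q,t) for q in [(110,-147,40),(-110,-147,40),(-110,-165,40),(110,-165,40)]],(0,255,255))
    L([W(q,t) for q in [(110,0,0),(-110,0,0),(-110,-165,0),(110,-165,0)]],(255,0,255))
    if pot is not None:
        for z,r in ((.058,.046),(0,.037)):
            L([(pot[0]+r*np.cos(k),pot[1]+r*np.sin(k),z) for k in np.linspace(0,6.28,40)],(0,255,0))
    return im
E
python3 - <<'E'
from h import *
o=[]
for n,(a,b,d,e),s in [("scene",(115,265,180,330),4),("side",(170,260,280,420),5),("wrist",(100,400,0,400),2)]:
    im=cv2.cvtColor(cv2.imread(f"pics/{n}0.png"),cv2.COLOR_BGR2RGB)
    im=cv2.resize(overlay(get_calibration(n),im,.05,(.6,.047))[a:b,d:e],None,fx=s,fy=s,interpolation=2)
    cv2.imwrite(f"pics/o_{n}.png",im)
cw=get_calibration("wrist")
for uv in [(237,235),(233,248),(360,274)]: print(st(ray(cw,uv,.005)))
E
```

```text
[71.2 43.4]
[69.  26.5]
[224.3  27.1]
```

View pics/o_scene.png

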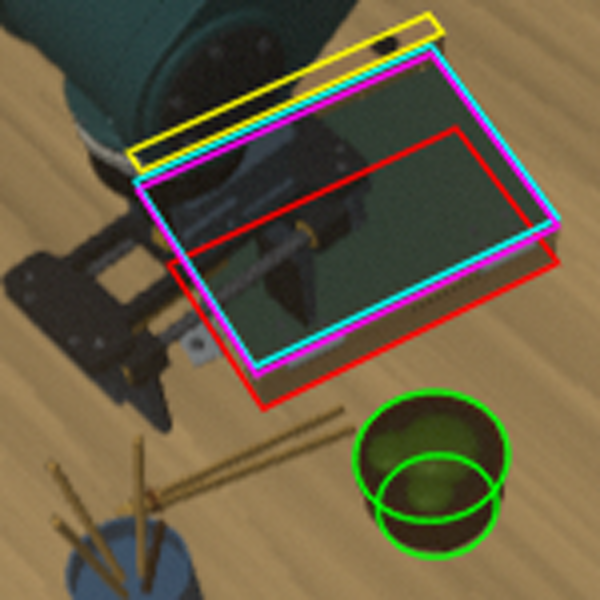

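View pics/o_side.png

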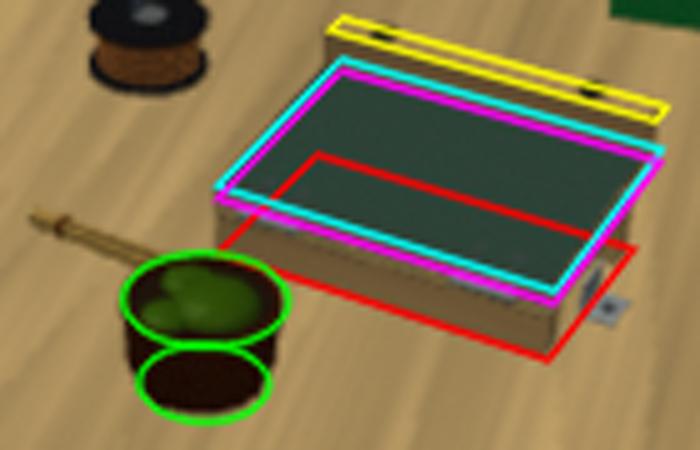

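View pics/o_wrist.png

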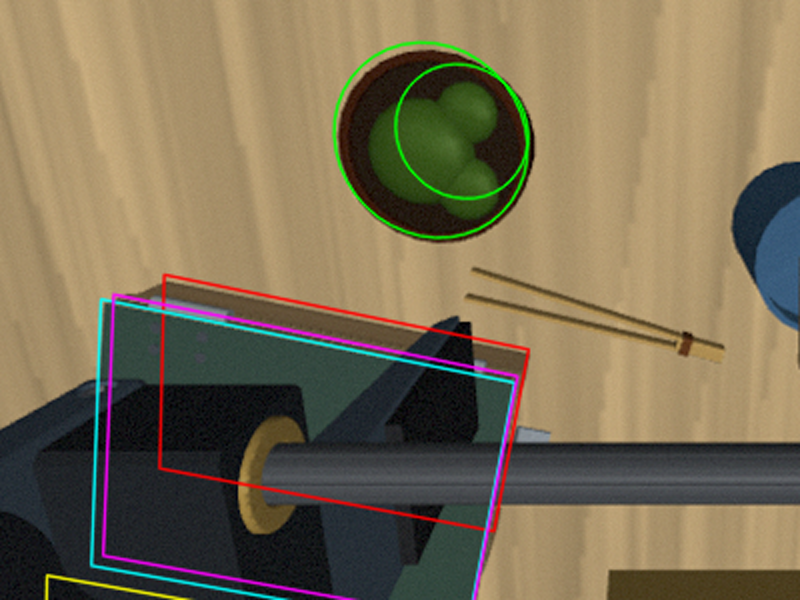

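carry_out:
  deltas:
    - [0.32, 0, 0, 0, 0.07]
    - [0.32, 0, 0, 0, 0.07]
    - [0.32, -0.35, 0, -0.2, 0]
    - [0.32, -0.35, 0, -0.2, 0]
    - [0.32, -0.34, 0, -0.16, 0]

```text
clock: 0.65
eef_pos: [0.5846, -0.0323, 0.2134]
ee_rot: [0.703, -0.078, 0.077, -0.703]
ft_force: [-0.1, -0.7, 1.0]
gripper_width: 0.06
```

carry_out:
  deltas:
    - [0.32, 0, 0.3, 0, 0]
    - [0.32, 0, 0.3, 0, 0]
    - [0.32, 0, 0.3, 0, 0]
    - [0.32, 0, 0.2, 0, 0]
    - [0.32, 0, 0, 0, 0]

```text
clock: 1.15
eef_pos: [0.5844, -0.0318, 0.1013]
ee_rot: [0.703, -0.079, 0.076, -0.703]
ft_force: [0.4, -0.1, -0.1]
gripper_width: 0.0602
```

Run:
```python
from h import *
s=readout.state(); print(s["clock"],s["eef_pos"],st(s["eef_pos"]),s["gripper_width"],s["ft_force"],s["ee_rot"])
for n in ["scene","wrist"]:
    c,im=snap(n,n+"1.png")
im=cv2.imread("pics/scene1.png"); c=im[115:265,180:330]; a=cv2.resize(c,(480,480),interpolation=2)
b=cv2.resize(cv2.imread("pics/wrist1.png"),(320,240)); cv2.imwrite("pics/m1.png",np.hstack([a,np.vstack([b,b*0])]))
```

```text
1.15 [ 0.58441771 -0.03182485  0.10133747] [53.1 39.6] 0.06022632813651072 [ 0.42200431 -0.0877948  -0.12813614] [ 0.70285456 -0.07922894  0.07601114 -0.70280904]
```

View pics/m1.png

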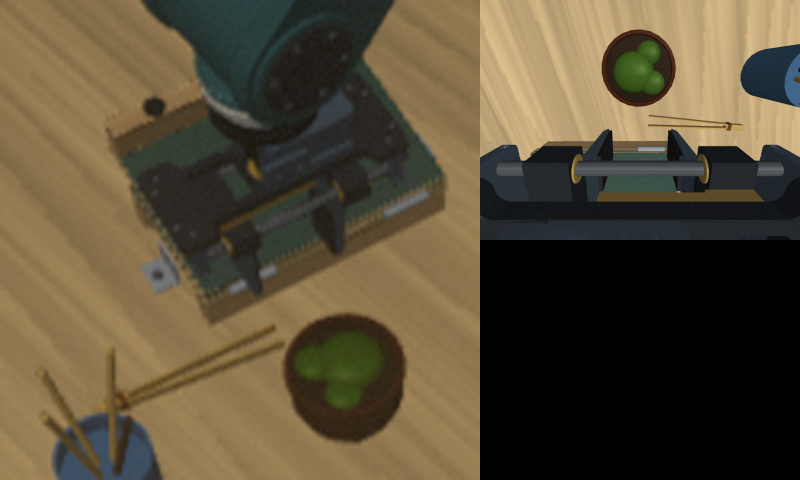

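Run:
```python
from h import *
im=cv2.imread("pics/wrist1.png"); cv2.imwrite("pics/w1c.png",cv2.resize(im[40:360,160:560],None,fx=2,fy=1.8,interpolation=2))
c=get_calibration("wrist"); print(st(ray(c,(317,136),.058)), proj(c,[W((55,119,58))]))
```

```text
[ 53.8 120. ] [[318.94052052 137.64812174]]
```

View pics/w1c.png

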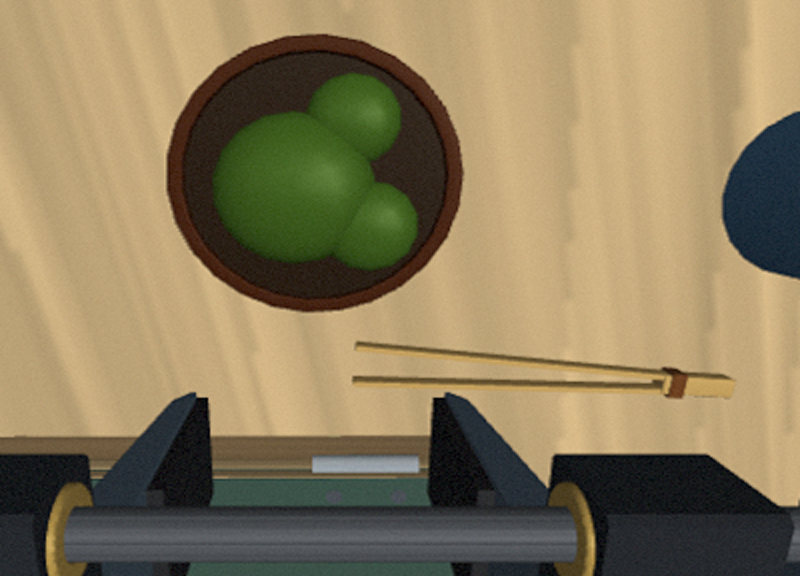

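carry_out:
  deltas:
    - [0.32, 0, 0.3, 0, 0]
    - [0.32, 0, 0.3, 0, 0]
    - [0.32, 0, 0.12, 0, 0]
    - [0.32, 0, 0, 0.1, 0]
    - [0.32, 0, 0, 0.08, 0]

```text
clock: 1.75
eef_pos: [0.5913, -0.0137, 0.0333]
ee_rot: [-0.703, 0.077, -0.078, 0.703]
ft_force: [-0.6, -0.0, 0.6]
gripper_width: 0.0601
```

carry_out:
  deltas:
    - [0.32, 0, 0, 0.04, 0]
    - [0.32, 0, 0, 0.04, 0]
    - [0.32, 0, 0, 0.04, 0]
    - [0.32, 0, 0, 0.05, 0]
    - [0.32, 0, 0, 0.05, 0]

```text
clock: 2.25
eef_pos: [0.5952, 0.0071, 0.0326]
ee_rot: [0.703, -0.077, 0.078, -0.703]
ft_force: [-0.4, -4.2, 2.0]
gripper_width: 0.0601
```

Run:
```python
from h import *
s=readout.state(); print(s["clock"],s["eef_pos"],st(s["eef_pos"]),s["ft_force"])
c,im=snap("side","side2.png"); c,im=snap("wrist","wrist2.png")
a=cv2.resize(cv2.imread("pics/side2.png")[150:270,260:420],(480,360),interpolation=2)
cv2.imwrite("pics/m2.png",np.hstack([a,cv2.resize(cv2.imread("pics/wrist2.png")[:,:],(320,360))]))
```

```text
2.25 [0.595211   0.00711351 0.03259005] [55.2 79.9] [-0.39919781 -4.16788856  2.03102771]
```

View pics/m2.png

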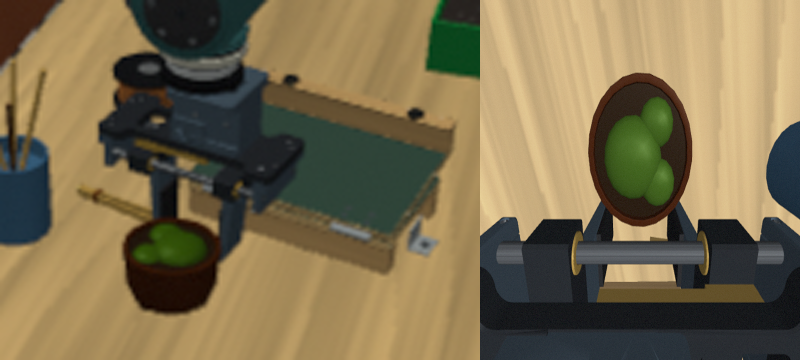

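The pot sits cradled against both fingertips and is still upright. The push force is about 4 N, so I'll keep going.

carry_out:
  deltas:
    - [0.32, 0, 0, 0.08, 0]
    - [0.32, 0, 0, 0.08, 0]
    - [0.32, 0, 0, 0.08, 0]
    - [0.32, 0, 0, 0.08, 0]
    - [0.32, 0, 0, 0.08, 0]

```text
clock: 2.85
eef_pos: [0.604, 0.0461, 0.0323]
ee_rot: [0.703, -0.077, 0.078, -0.703]
ft_force: [-0.8, -5.1, 3.9]
gripper_width: 0.0603
```

carry_out:
  deltas:
    - [0.32, 0, 0, 0.08, 0]
    - [0.32, 0, 0, 0.08, 0]
    - [0.32, 0, 0, 0.08, 0]
    - [0.32, 0, 0, 0.08, 0]
    - [0.32, 0, 0, 0.08, 0]

```text
clock: 3.35
eef_pos: [0.6127, 0.0852, 0.0323]
ee_rot: [0.703, -0.077, 0.078, -0.703]
ft_force: [-1.1, -5.1, 2.5]
gripper_width: 0.0603
```

carry_out:
  deltas:
    - [0.32, 0, 0, 0.08, 0]
    - [0.32, 0, 0, 0.08, 0]
    - [0.32, 0, 0, 0.08, 0]
    - [0.32, 0, 0, 0.08, 0]
    - [0.32, 0, 0, 0.08, 0]

```text
clock: 3.85
eef_pos: [0.6214, 0.1242, 0.0323]
ee_rot: [0.703, -0.078, 0.078, -0.703]
ft_force: [-2.2, -5.7, 3.3]
gripper_width: 0.0604
```

carry_out:
  deltas:
    - [0.32, 0, 0, 0.08, 0]
    - [0.32, 0, 0, 0.05, 0]
    - [0.32, 0, 0, 0.02, 0]
    - [0.32, 0, 0, -0.05, 0]
    - [0.32, 0, 0, -0.2, 0]

```text
clock: 4.35
eef_pos: [0.6192, 0.1147, 0.032]
ee_rot: [-0.703, 0.077, -0.077, 0.703]
ft_force: [-0.1, 0.1, -0.7]
gripper_width: 0.06
```

Run:
```python
from h import *
s=readout.state(); print(s["clock"],s["eef_pos"],st(s["eef_pos"]),s["ft_force"])
c,im=snap("side","side3.png"); c,im=snap("wrist","wrist3.png")
a=cv2.resize(cv2.imread("pics/side3.png")[150:310,240:420],(405,360),interpolation=2)
cv2.imwrite("pics/m3.png",np.hstack([a,cv2.resize(cv2.imread("pics/wrist3.png")[:,160:640],(395,360))]))
```

```text
4.35 [0.61923979 0.11474701 0.03204807] [ 55.2 190.2] [-0.10543798  0.14548462 -0.67066197]
```

View pics/m3.png

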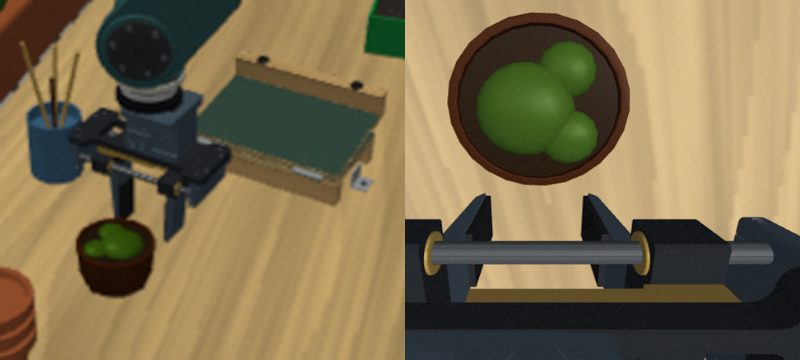

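Run:
```python
from h import *
c=get_calibration("wrist"); print(st(ray(c,(323,131),.058)))
```

```text
[ 56.6 269.9]
```

carry_out:
  deltas:
    - [-1, 0, 0, -0.2, 0]
    - [-1, 0, -0.4, 0, 0]
    - [-1, 0, -0.4, 0, 0]
    - [-1, 0, -0.4, 0, 0]
    - [-1, 0, 0, 0, 0]

```text
clock: 4.95
eef_pos: [0.6175, 0.0946, 0.1573]
ee_rot: [-0.702, 0.075, -0.081, 0.703]
ft_force: [1.3, 0.4, -1.1]
gripper_width: 0.023
```

carry_out:
  deltas:
    - [-1, -0.1, 0, -0.45, 0]
    - [-1, -0.1, 0, -0.45, 0]
    - [-1, -0.1, 0, -0.45, 0]
    - [-1, -0.1, 0, -0.45, 0]
    - [-1, -0.1, 0, -0.45, 0]

```text
clock: 5.45
eef_pos: [0.5153, -0.1154, 0.1515]
ee_rot: [-0.703, 0.078, -0.078, 0.703]
ft_force: [0.2, -0.4, -0.3]
gripper_width: 0.0006
```

Run:
```python
from h import *
s=readout.state(); print(s["clock"],s["eef_pos"],st(s["eef_pos"]),s["ft_force"])
cs=get_calibration("scene"); 
for uv in [(170,50),(240,10),(186,80)]: print("tray",st(ray(cs,uv,.03)))
snap("scene","scene4.png"); snap("side","side4.png")
a=cv2.resize(cv2.imread("pics/scene4.png")[60:300,100:400],(400,320),interpolation=2)
b=cv2.resize(cv2.imread("pics/side4.png")[60:300,220:520],(400,320),interpolation=2)
cv2.imwrite("pics/m4.png",np.hstack([a,b]))
```

```text
5.45 [ 0.515281   -0.11544041  0.15151011] [  3.8 -57.1] [ 0.24587463 -0.41813084 -0.29681236]
tray [  30.  -635.6]
tray [-233.2 -686.3]
tray [  42.  -494.7]
```

View pics/m4.png

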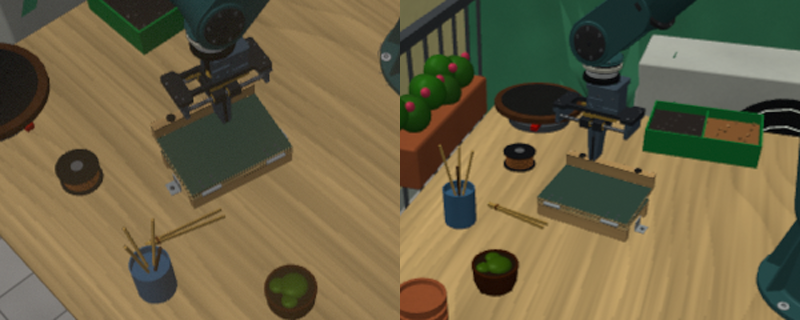

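carry_out:
  deltas:
    - [-1, 0, 0, -0.45, 0]
    - [-1, 0, 0, -0.45, 0]
    - [-1, 0, 0, -0.45, 0]
    - [-1, 0, 0, -0.18, 0]
    - [-1, 0, 0, 0, 0]

```text
clock: 6.05
eef_pos: [0.4828, -0.2649, 0.1515]
ee_rot: [-0.703, 0.079, -0.079, 0.703]
ft_force: [-0.1, 0.1, -0.0]
gripper_width: 0.0001
```

carry_out:
  deltas:
    - [-1, 0, 0.4, 0, 0]
    - [-1, 0, 0.4, 0, 0]
    - [-1, 0, 0.35, 0, 0]
    - [-1, 0, 0, 0.1, 0]
    - [-1, 0, 0, 0, 0]

```text
clock: 6.55
eef_pos: [0.4856, -0.2515, 0.0371]
ee_rot: [-0.703, 0.078, -0.077, 0.703]
ft_force: [0.6, -0.3, 0.5]
gripper_width: 0.0005
```

Run:
```python
from h import *
s=readout.state(); print(s["clock"],s["eef_pos"],st(s["eef_pos"]),s["ft_force"])
for n in ["scene","side","wrist"]: snap(n,n+"5.png")
a=cv2.resize(cv2.imread("pics/scene5.png")[80:230,170:330],(400,375),interpolation=2)
b=cv2.resize(cv2.imread("pics/side5.png")[130:250,300:430],(400,375),interpolation=2)
cv2.imwrite("pics/m5.png",np.hstack([a,b]))
```

```text
6.55 [ 0.48564939 -0.25151341  0.03705862] [   4.5 -196.3] [ 0.55273404 -0.2609467   0.4863233 ]
```

View pics/m5.png

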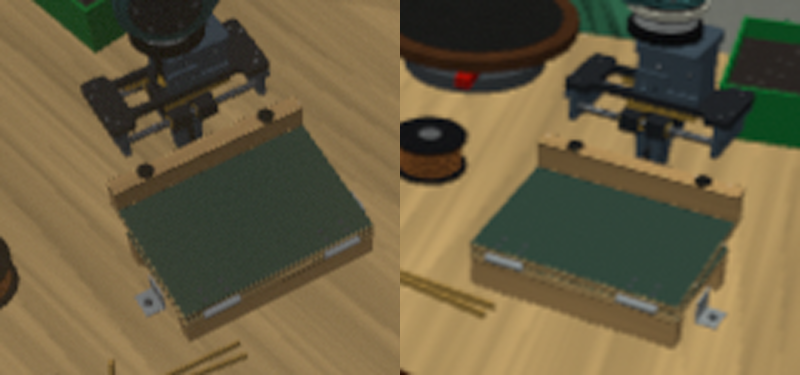

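View pics/wrist5.png

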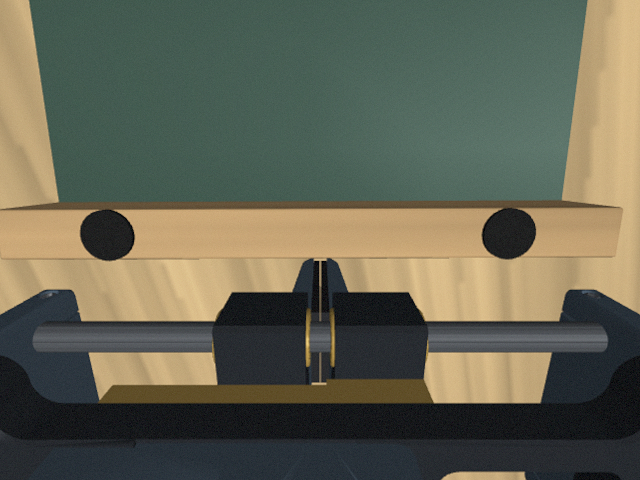

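carry_out:
  deltas:
    - [-1, 0, 0, 0.08, 0]
    - [-1, 0, 0, 0.04, 0]
    - [-1, 0, 0, 0.02, 0]
    - [-1, 0, 0, 0.01, 0]
    - [-1, 0, 0, 0.01, 0]

```text
clock: 7.2
eef_pos: [0.4891, -0.2377, 0.037]
ee_rot: [0.703, -0.078, 0.078, -0.703]
ft_force: [-0.2, -0.6, -0.2]
gripper_width: 0.0005
```

carry_out:
  deltas:
    - [-1, 0, 0, 0.01, 0]
    - [-1, 0, 0, 0.01, 0]
    - [-1, 0, 0, 0.01, 0]

```text
clock: 7.5
eef_pos: [0.4895, -0.2364, 0.0371]
ee_rot: [0.704, -0.077, 0.077, -0.702]
ft_force: [-11.9, -28.6, -0.8]
gripper_width: 0.0004
```

carry_out:
  deltas:
    - [-1, 0, -0.02, -0.005, 0]
    - [-1, 0, -0.02, 0, 0]

```text
clock: 7.7
eef_pos: [0.4895, -0.2363, 0.0409]
ee_rot: [0.703, -0.078, 0.078, -0.702]
ft_force: [-2.7, -9.4, -1.9]
gripper_width: 0.0005
```

carry_out:
  deltas:
    - [-1, 0, -0.03, 0.005, 0]
    - [-1, 0, -0.03, 0.005, 0]

```text
clock: 7.9
eef_pos: [0.4897, -0.2353, 0.047]
ee_rot: [0.703, -0.077, 0.078, -0.702]
ft_force: [-3.6, -11.8, -2.2]
gripper_width: 0.0001
```

Run:
```python
from h import *
s=readout.state(); print(s["clock"],s["eef_pos"],st(s["eef_pos"]),s["ft_force"])
for n in ["side","wrist"]: snap(n,n+"6.png")
a=cv2.resize(cv2.imread("pics/side6.png")[130:250,300:430],(400,375),interpolation=2)
b=cv2.resize(cv2.imread("pics/side5.png")[130:250,300:430],(400,375),interpolation=2)
cv2.imwrite("pics/m6.png",np.hstack([a,b]))
```

```text
7.9 [ 0.48968019 -0.23530067  0.0469679 ] [   4.9 -179.6] [ -3.59099202 -11.77504627  -2.1843621 ]
```

View pics/m6.png

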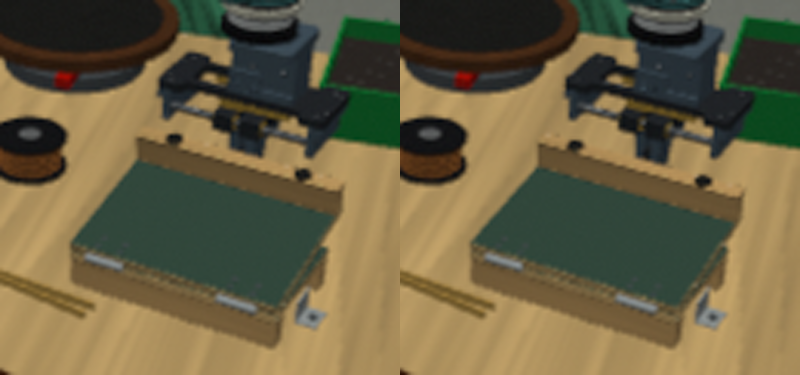

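View pics/wrist6.png

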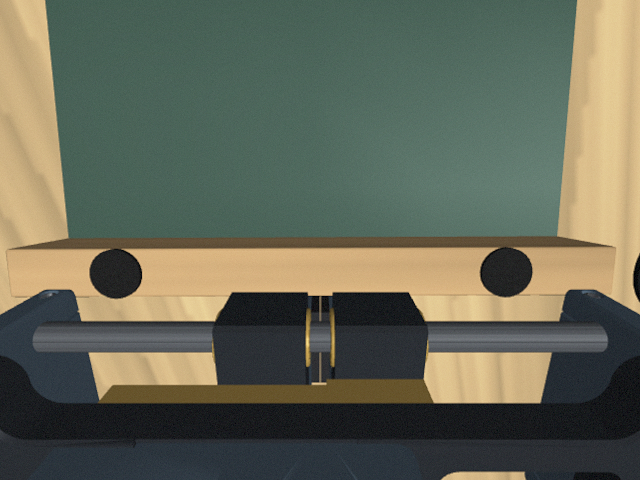

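carry_out:
  deltas:
    - [-1, 0, -0.03, 0.005, 0]
    - [-1, 0, -0.03, 0.005, 0]

```text
clock: 8.2
eef_pos: [0.4899, -0.2342, 0.053]
ee_rot: [0.703, -0.078, 0.078, -0.702]
ft_force: [-2.8, -10.0, -1.1]
gripper_width: 0.0005
```

carry_out:
  deltas:
    - [-1, 0, -0.03, 0.01, 0]
    - [-1, 0, -0.03, 0.01, 0]

```text
clock: 8.4
eef_pos: [0.4903, -0.2327, 0.0591]
ee_rot: [0.703, -0.077, 0.077, -0.702]
ft_force: [-6.7, -16.2, -0.4]
gripper_width: 0.0
```

Run:
```python
from h import *
s=readout.state(); print(s["clock"],s["eef_pos"],st(s["eef_pos"]),s["ft_force"])
for n in ["side"]: snap(n,n+"7.png")
a=cv2.resize(cv2.imread("pics/side7.png")[150:240,320:420],(400,360),interpolation=2)
b=cv2.resize(cv2.imread("pics/side5.png")[150:240,320:420],(400,360),interpolation=2)
cv2.imwrite("pics/m7.png",np.hstack([a,b]))
```

```text
8.4 [ 0.49031878 -0.23265026  0.05913683] [   4.9 -176.9] [ -6.68400148 -16.22254969  -0.36258687]
```

View pics/m7.png

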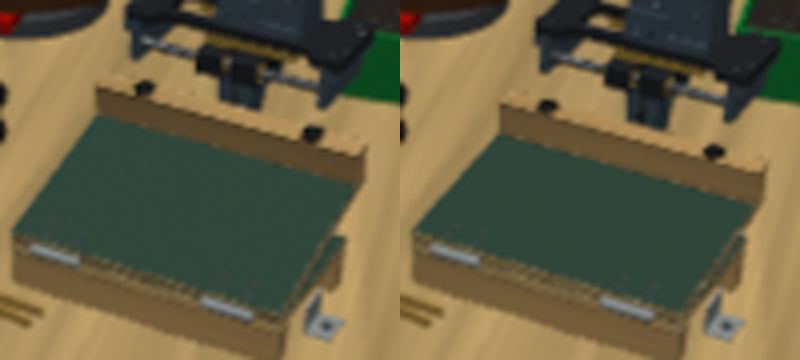

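```bash
cat >> h.py <<'E'
from scipy.optimize import minimize_scalar
def theta(c,pts,lo=-.1,hi=3.3):
    # pts: list of (uv, leafpoint)
    f=lambda t:sum(np.sum((proj(c,W(q,t))[0]-uv)**2) for uv,q in pts)
    g=np.linspace(lo,hi,340); t0=g[np.argmin([f(t) for t in g])]; r=minimize_scalar(f,bounds=(t0-.03,t0+.03),method="bounded"); return r.x,(r.fun/len(pts))**.5
E
python3 - <<'E'
from h import *
c=get_calibration("side")
print(theta(c,[((344.25,170.5),(110,-147,40)),((411.0,187.8),(-110,-147,40)),((344.2,178.7),(110,-147,9))]))
print("before",theta(c,[((320+101/4,150+102/4),(110,-147,40)),((320+362/4,150+167/4),(-110,-147,40))]))
E
```

```text
(np.float64(0.21246288049085493), np.float64(0.7018334269261414))
before (np.float64(0.0808010499007772), np.float64(0.9212921437730501))
```

carry_out:
  deltas:
    - [-1, 0, -0.05, 0.011, 0]
    - [-1, 0, -0.047, 0.012, 0]
    - [-1, 0, -0.047, 0.014, 0]

```text
clock: 8.75
eef_pos: [0.4911, -0.2287, 0.0735]
ee_rot: [0.703, -0.078, 0.078, -0.702]
ft_force: [-3.3, -10.2, -0.7]
gripper_width: 0.0007
```

carry_out:
  deltas:
    - [-1, 0, -0.075, 0.034, 0]
    - [-1, 0, -0.09, 0.04, 0]
    - [-1, 0, -0.088, 0.045, 0]

```text
clock: 9.05
eef_pos: [0.4937, -0.2174, 0.0992]
ee_rot: [0.703, -0.077, 0.077, -0.702]
ft_force: [-6.7, -12.8, 2.1]
gripper_width: 0.0003
```

carry_out:
  deltas:
    - [-1, 0, -0.1, 0.05, 0]
    - [-1, 0, -0.09, 0.055, 0]
    - [-1, 0, -0.085, 0.06, 0]
    - [-1, 0, -0.08, 0.064, 0]

```text
clock: 9.45
eef_pos: [0.4988, -0.1935, 0.1345]
ee_rot: [0.703, -0.078, 0.078, -0.703]
ft_force: [-1.0, -2.9, -2.5]
gripper_width: 0.0005
```

Run:
```python
from h import *
s=readout.state(); y=st(s["eef_pos"])[1]; print(s["clock"],s["eef_pos"],st(s["eef_pos"]),s["ft_force"], np.arccos(-(y+16)/165))
snap("side","side8.png"); snap("wrist","wrist8.png")
a=cv2.resize(cv2.imread("pics/side8.png")[110:240,290:430],(430,400),interpolation=2)
b=cv2.resize(cv2.imread("pics/wrist8.png"),(360,400))
cv2.imwrite("pics/m8.png",np.hstack([a,b]))
```

```text
9.45 [ 0.49877742 -0.19352462  0.13448247] [   4.7 -136.9] [-0.96605605 -2.88838041 -2.52406245] 0.7484753586008586
```

View pics/m8.png

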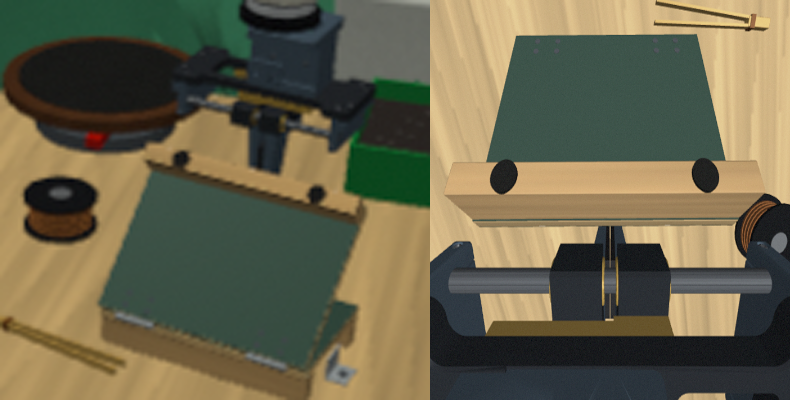

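carry_out:
  deltas:
    - [-1, 0, -0.071, 0.069, 0]
    - [-1, 0, -0.067, 0.073, 0]
    - [-1, 0, -0.062, 0.077, 0]
    - [-1, 0, -0.058, 0.08, 0]
    - [-1, 0, -0.053, 0.084, 0]

```text
clock: 10.05
eef_pos: [0.5072, -0.1556, 0.1657]
ee_rot: [-0.703, 0.078, -0.077, 0.703]
ft_force: [-0.3, -2.2, -2.3]
gripper_width: 0.0006
```

carry_out:
  deltas:
    - [-1, 0, -0.048, 0.087, 0]
    - [-1, 0, -0.042, 0.09, 0]
    - [-1, 0, -0.037, 0.092, 0]
    - [-1, 0, -0.031, 0.094, 0]
    - [-1, 0, -0.025, 0.096, 0]

```text
clock: 10.55
eef_pos: [0.5173, -0.1108, 0.1837]
ee_rot: [-0.703, 0.078, -0.077, 0.703]
ft_force: [-1.9, -1.5, -0.7]
gripper_width: 0.0005
```

Run:
```python
from h import *
s=readout.state(); y=st(s["eef_pos"])[1]; print(s["clock"],s["eef_pos"],st(s["eef_pos"]),s["ft_force"],s["joints"], np.arccos(-(y+16)/165))
snap("side","side9.png"); snap("wrist","wrist9.png")
a=cv2.resize(cv2.imread("pics/side9.png")[90:250,270:440],(425,400),interpolation=2)
b=cv2.resize(cv2.imread("pics/wrist9.png"),(360,400))
cv2.imwrite("pics/m9.png",np.hstack([a,b]))
```

```text
10.55 [ 0.5173348  -0.11079895  0.18374363] [  4.8 -52.1] [-1.85949941 -1.49925373 -0.6676905 ] [-2.55043375e-01  1.51894641e-01  2.09470046e+00  1.04067551e-05
  8.95219269e-01 -3.51888273e-02] 1.350224246758766
```

View pics/m9.png

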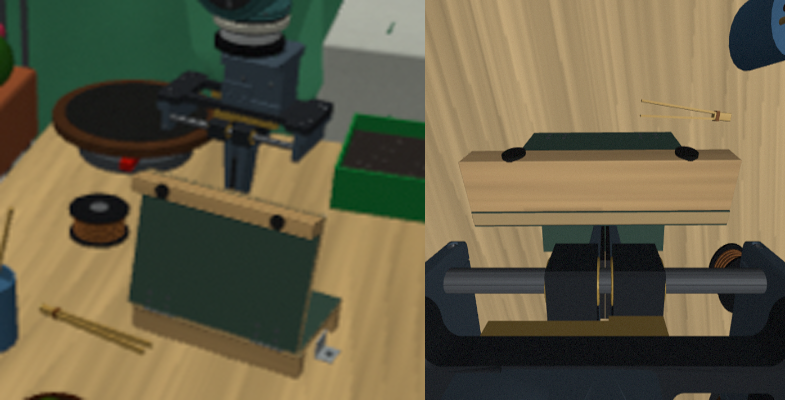

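carry_out:
  deltas:
    - [-1, 0, -0.02, 0.09, 0]
    - [-1, 0, -0.015, 0.09, 0]
    - [-1, 0, -0.01, 0.09, 0]
    - [-1, 0, -0.005, 0.09, 0]
    - [-1, 0, 0.003, 0.1, 0]

```text
clock: 11.15
eef_pos: [0.5274, -0.066, 0.1883]
ee_rot: [0.703, -0.078, 0.078, -0.703]
ft_force: [-0.9, -3.3, -1.3]
gripper_width: 0.0005
```

carry_out:
  deltas:
    - [-1, 0, 0.01, 0.1, 0]
    - [-1, 0, 0.017, 0.099, 0]
    - [-1, 0, 0.023, 0.098, 0]
    - [-1, 0, 0.03, 0.096, 0]
    - [-1, 0, 0.036, 0.094, 0]

```text
clock: 11.65
eef_pos: [0.538, -0.0183, 0.1763]
ee_rot: [-0.703, 0.078, -0.078, 0.703]
ft_force: [-1.4, -2.0, 0.2]
gripper_width: 0.0004
```

Run:
```python
from h import *
s=readout.state(); P=s["eef_pos"]; y=st(P)[1]; print(s["clock"],P,st(P),s["ft_force"], np.hypot(y+16,P[2]*1000-40),np.arctan2(P[2]*1000-40,-(y+16)))
snap("side","side10.png"); snap("wrist","wrist10.png")
a=cv2.resize(cv2.imread("pics/side10.png")[90:270,250:440],(425,400),interpolation=2)
b=cv2.resize(cv2.imread("pics/wrist10.png"),(360,400))
cv2.imwrite("pics/m10.png",np.hstack([a,b]))
```

```text
11.65 [ 0.53804554 -0.01834973  0.17633757] [ 4.9 42.6] [-1.39591712 -2.04150409  0.15810886] 148.39775369470325 1.976738657271702
```

View pics/m10.png

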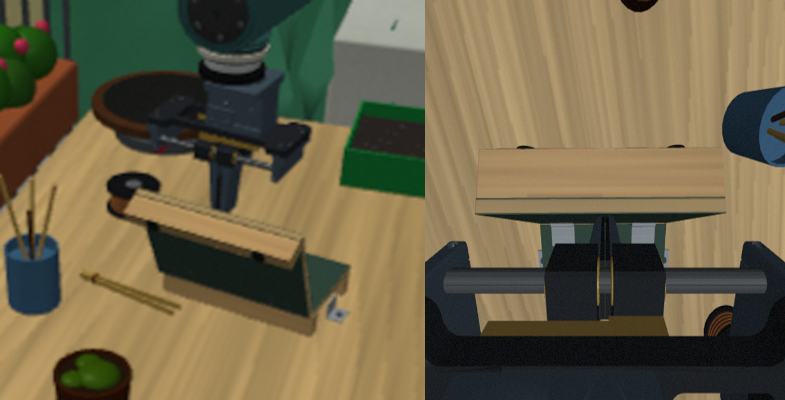

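carry_out:
  deltas:
    - [-1, 0, 0.042, 0.09, 0]
    - [-1, 0, 0.048, 0.087, 0]
    - [-1, 0, 0.054, 0.083, 0]
    - [-1, 0, 0.059, 0.08, 0]
    - [-1, 0, 0.065, 0.075, 0]

```text
clock: 12.25
eef_pos: [0.5472, 0.022, 0.1493]
ee_rot: [-0.703, 0.078, -0.078, 0.703]
ft_force: [-0.4, -0.3, 1.6]
gripper_width: 0.0008
```

carry_out:
  deltas:
    - [-1, 0, 0.069, 0.071, 0]
    - [-1, 0, 0.074, 0.066, 0]
    - [-1, 0, 0.078, 0.061, 0]
    - [-1, 0, 0.082, 0.056, 0]
    - [-1, 0, 0.086, 0.05, 0]

```text
clock: 12.75
eef_pos: [0.5537, 0.0514, 0.1102]
ee_rot: [-0.703, 0.078, -0.078, 0.703]
ft_force: [0.1, -0.7, 1.3]
gripper_width: 0.0005
```

Run:
```python
from h import *
s=readout.state(); P=s["eef_pos"]; y=st(P)[1]; print(s["clock"],P,st(P),s["ft_force"], np.hypot(y+16,P[2]*1000-40),np.arctan2(P[2]*1000-40,-(y+16)))
snap("side","side11.png"); snap("wrist","wrist11.png")
a=cv2.resize(cv2.imread("pics/side11.png")[90:270,250:440],(425,400),interpolation=2)
b=cv2.resize(cv2.imread("pics/wrist11.png"),(360,400))
cv2.imwrite("pics/m11.png",np.hstack([a,b]))
```

```text
12.75 [0.55369751 0.0514299  0.11020084] [  5.  114.1] [ 0.13012118 -0.74163487  1.32302684] 147.83155142349648 2.646775817194972
```

View pics/m11.png

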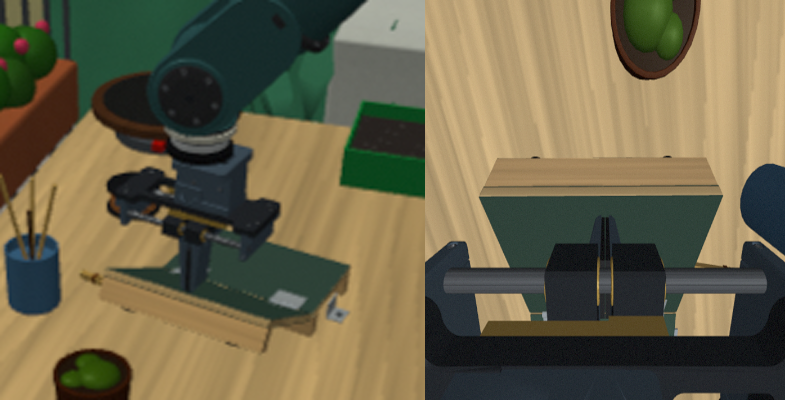

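carry_out:
  deltas:
    - [-1, 0, 0.089, 0.044, 0]
    - [-1, 0, 0.092, 0.038, 0]
    - [-1, 0, 0.094, 0.032, 0]
    - [-1, 0, 0.08, 0.02, 0]
    - [-1, 0, 0.06, 0.012, 0]

```text
clock: 13.35
eef_pos: [0.5567, 0.0654, 0.0685]
ee_rot: [0.703, -0.078, 0.077, -0.703]
ft_force: [-0.6, 0.2, 0.7]
gripper_width: 0.0003
```

carry_out:
  deltas:
    - [-1, 0, 0.05, 0.008, 0]
    - [-1, 0, 0.04, 0.006, 0]
    - [-1, 0, 0.04, 0.004, 0]
    - [-1, 0, 0.03, 0.002, 0]

```text
clock: 13.75
eef_pos: [0.5572, 0.0672, 0.0532]
ee_rot: [-0.703, 0.078, -0.078, 0.703]
ft_force: [-0.3, 1.0, 0.9]
gripper_width: 0.0003
```

Run:
```python
from h import *
s=readout.state(); P=s["eef_pos"]; y=st(P)[1]; print(s["clock"],P,st(P),s["ft_force"], np.hypot(y+16,P[2]*1000-40),np.arctan2(P[2]*1000-40,-(y+16)))
```

```text
13.75 [0.55722794 0.0671576  0.05318086] [  5.  130.3] [-0.2773895   0.96389025  0.88304377] 146.89256307137225 3.051740500610718
```

carry_out:
  deltas:
    - [-1, 0, 0.02, 0, 0]
    - [-1, 0, 0.02, 0, 0]
    - [-1, 0, 0.02, 0, 0]
    - [-1, 0, 0.015, 0, 0]

```text
clock: 14.15
eef_pos: [0.5573, 0.0672, 0.0459]
ee_rot: [-0.703, 0.078, -0.078, 0.703]
ft_force: [0.6, 1.5, 1.2]
gripper_width: 0.0005
```

carry_out:
  deltas:
    - [-1, 0, 0.01, 0, 0]
    - [-1, 0, 0.01, 0, 0]
    - [-1, 0, 0.01, 0, 0]

```text
clock: 14.45
eef_pos: [0.5573, 0.0671, 0.0429]
ee_rot: [-0.703, 0.078, -0.078, 0.703]
ft_force: [1.3, 0.4, 0.2]
gripper_width: 0.0005
```

carry_out:
  deltas:
    - [-1, 0, 0.005, 0, 0]
    - [-1, 0, 0.005, 0, 0]

```text
clock: 14.65
eef_pos: [0.5573, 0.0672, 0.0419]
ee_rot: [-0.703, 0.078, -0.078, 0.703]
ft_force: [-0.0, 0.2, 1.3]
gripper_width: 0.0001
```

Run:
```python
from h import *
s=readout.state(); P=s["eef_pos"]; print(s["clock"],P,st(P),s["ft_force"])
snap("side","side12.png"); snap("scene","scene12.png")
a=cv2.resize(cv2.imread("pics/side12.png")[130:290,240:430],(475,400),interpolation=2)
b=cv2.resize(cv2.imread("pics/scene12.png")[110:290,170:320],(325,400),interpolation=2)
cv2.imwrite("pics/m12.png",np.hstack([a,b]))
```

```text
14.65 [0.55726744 0.06715252 0.04191557] [  5.1 130.3] [-0.01144098  0.22840793  1.32499937]
```

View pics/m12.png

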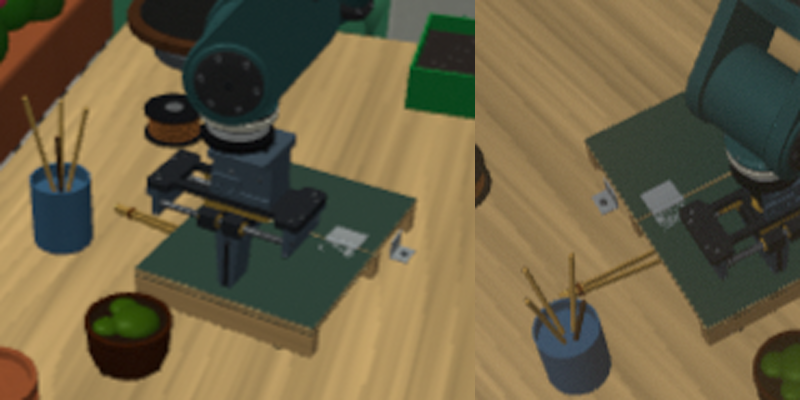

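carry_out:
  deltas:
    - [-1, 0, 0.005, 0, 0]
    - [-1, 0, 0.005, 0, 0]

```text
clock: 14.95
eef_pos: [0.5572, 0.0671, 0.0409]
ee_rot: [0.703, -0.078, 0.078, -0.703]
ft_force: [-0.9, -0.7, 0.3]
gripper_width: 0.0004
```

carry_out:
  deltas:
    - [-1, 0, 0.005, 0, 0]
    - [-1, 0, 0, 0, 0]

```text
clock: 15.15
eef_pos: [0.5572, 0.0671, 0.0403]
ee_rot: [0.703, -0.078, 0.078, -0.703]
ft_force: [-0.2, 0.6, 0.4]
gripper_width: 0.0003
```

carry_out:
  deltas:
    - [-1, 0, 0.005, 0, 0]
    - [-1, 0, 0, 0, 0]

```text
clock: 15.35
eef_pos: [0.5572, 0.0672, 0.0402]
ee_rot: [0.703, -0.078, 0.077, -0.703]
ft_force: [-2.3, 0.1, 7.5]
gripper_width: 0.0005
```

carry_out:
  deltas:
    - [-1, 0, 0.004, 0, 0]
    - [-1, 0, 0, 0, 0]

```text
clock: 15.55
eef_pos: [0.5572, 0.0672, 0.0402]
ee_rot: [0.703, -0.078, 0.077, -0.703]
ft_force: [-5.8, -0.3, 16.2]
gripper_width: 0.0007
```

Firm contact at z = 40.2 mm means the leaf is resting on its foot rail. I'll lift straight off and check.

carry_out:
  deltas:
    - [-1, 0, -0.05, 0, 0]
    - [-1, 0, -0.3, 0, 0]
    - [-1, 0, -0.4, 0, 0]
    - [-1, 0, -0.4, 0, 0]
    - [-1, 0, -0.3, -0.3, 0]

```text
clock: 16.05
eef_pos: [0.5516, 0.0392, 0.1872]
ee_rot: [-0.703, 0.076, -0.078, 0.703]
ft_force: [-0.3, -0.1, 0.9]
gripper_width: 0.0005
```

carry_out:
  deltas:
    - [-1, 0, -0.1, -0.45, 0]
    - [-1, 0, 0, -0.45, 0]
    - [-1, 0, 0, -0.45, 0]
    - [-1, 0, 0, -0.45, 0]
    - [-1, 0, 0, 0, 0]

```text
clock: 16.55
eef_pos: [0.5104, -0.1415, 0.1948]
ee_rot: [0.703, -0.079, 0.079, -0.702]
ft_force: [0.3, 0.2, 0.2]
gripper_width: 0.0003
```

Run:
```python
from h import *
s=readout.state(); P=s["eef_pos"]; print(s["clock"],P,st(P),s["ft_force"])
for n,(a,b,d,e),sz in [("side",(130,290,240,430),(475,400)),("scene",(110,290,150,330),(400,400))]:
    c,im=snap(n,n+"13.png")
    A=cv2.resize(cv2.imread(f"pics/{n}13.png")[a:b,d:e],(400,400),interpolation=2)
    B=cv2.resize(overlay(c,im,np.pi)[a:b,d:e],(400,400),interpolation=2)
    cv2.imwrite(f"pics/m13{n}.png",np.hstack([A,B]))
```

```text
16.55 [ 0.51042268 -0.14147889  0.19475504] [  4.7 -83.6] [0.2699553  0.1837746  0.20608464]
```

View pics/m13side.png

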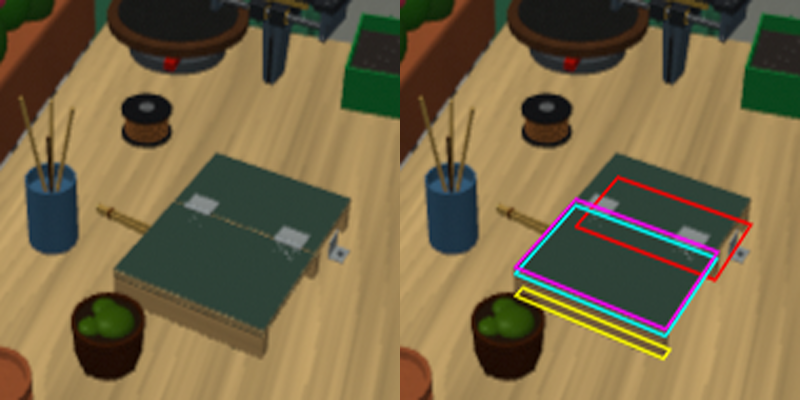

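View pics/m13scene.png

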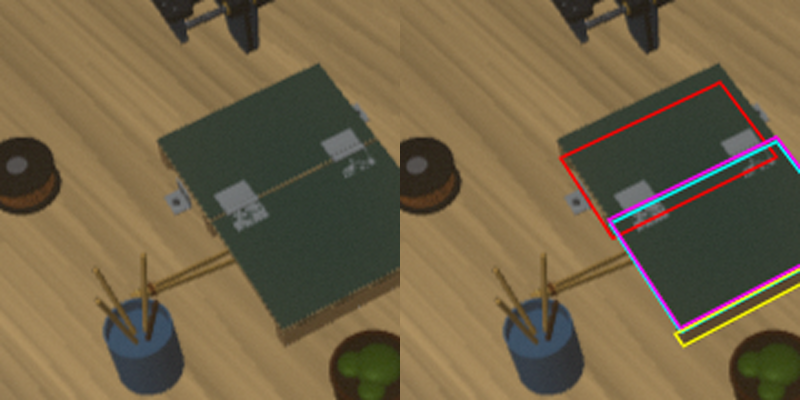

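View pics/side13.png

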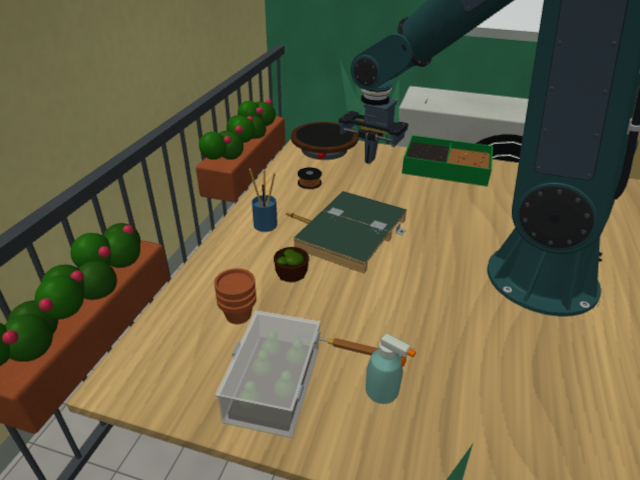

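```bash
python3 -c "
from rig import workorder; print(workorder.job_done())"
```

```text
the job is handed in; nothing more can be done
None
```

The pot is clear of the landing place and the leaf lies flat on the open side, level with the fixed half. I handed the job in at about 16.6 s on the robot clock; it gives no verdict.

- **Pot:** I slid it about 150 mm straight away from the spine with two open fingertips, gripping nothing and pushing with about 5 N. It now stands upright about 270 mm from the spine, so its rim is roughly 60 mm clear of where the leaf comes down.
- **Leaf:** I swung it up with the closed fingers against the overhanging lip, followed it over the spine and lowered it slowly.

Last checks:
- **Leaf flat:** the fingertip met firm contact at 40.2 mm, and in both cameras the leaf matches the outline of a fully folded-out one to within a few millimetres.
- **Other things:** they look unmoved, judged by eye in the side picture against the first one. The tweezers' tips already lay inside the landing area, so the raised leaf now covers them; their visible end has not moved.
- **Arm:** it was clear of everything, with no force at the wrist.

Two brief forces were higher than I wanted:
- About 31 N when I first pushed on the lip. The arm is stiff, and I eased off at once.
- About 16 N on my last check press on the leaf, after it was already resting on its foot rail.

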